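# Uncover the bench tool tray and put the brush away

### The job

Lift the white lid off the wooden tool tray by its knob, keeping it level, and set it down, knob up, near the middle of the dark steel bench plate. Then lay the wooden-handled brush flat in its empty T-shaped recess in the tray, with the brush head in the wide end. Let nothing drop or fall, and do not push the two small pots beyond the brush, or the file in the tray, out of place.

Things in the scene. Friction and masses are not known exactly. Their poses are not given: they have to be found in the camera images.
- tray: Wooden tool tray, fixed, at the left or right. Pale plywood base 236 (x) x 166 (y) x 10 mm high; on it a dark block 212 x 142 mm whose top is 22 mm above the bench, with two recesses 12 mm deep, down to the pale base: a T-shaped one for the brush (see bed) and a straight one, 172 x 28 mm along x, at y = +42 mm, that holds the file. Origin: centre of the underside; x along the length.
- bed (a point): Reference point on the floor of the brush's T-shaped recess, 10 mm above the bench, at x = 0, y = -25 mm in the tray's frame, axes as the tray's. The recess is 12 mm deep; along x it runs from -88 to +84 mm from this point: handle part, 32 mm wide, from -88 to +16 mm; head part, 54 mm wide, from +16 to +84 mm. When the brush is in, its origin lies at this point and its x axis along the point's.
- bed_head (a point): Floor of the recess's wide (head) part, 50 mm along +x from bed.
- lid: Loose white plastic lid, a hollow hood open below, 228 (x) x 158 (y) x 45 mm high, walls 5 mm, with a round black knob in the middle of its top; about 0.35 kg. It starts over the tray, standing on the edge of its base with 3 mm play all round the tray's block, and must be raised at least 14 mm to clear the block. Origin: centre of its lower rim, on the surface it stands on; z up.
- lid_knob (a point): Middle of the lid's knob, 64 mm above the lid's lower rim. The knob is an upright cylinder 32 mm in diameter and 26 mm high, from 51 to 77 mm above the lower rim, on a thin neck; the lid's top face is at 45 mm.
- plate: Flat dark steel bench plate, fixed, 260 (x) x 200 (y) x 4 mm, on the other side of the bench from the tray. Origin: centre of the underside (its top is 4 mm higher); x along the length.
- brush: Flat bench brush lying on the bench between tray and plate, 164 mm long, about 0.1 kg. Origin: on its underside, x along it towards the head. Wooden handle, flat-sided, 24 mm wide (y) and 30 mm high, from x = -84 to +20 mm; head (steel ferrule and black bristle block) 46 mm wide and 20 mm high, from +20 to +80 mm. Underside flat.
- brush_grip (a point): Good place to grip the brush: the upper half of its handle near its centre of mass, 10 mm behind the origin (x = -10 mm) and 22 mm above the underside. Gripping only the part more than 13 mm above the underside keeps the fingers clear of the tray as the brush goes into its recess.
- brush_head (a point): On the underside of the brush, 50 mm along +x from its origin, below the head.
- file: Small flat file, 160 x 20 x 10 mm, lying in the tray's straight recess, below the recess's edge. Leave it there. Origin: centre of the underside.
- pot_a: Small clear pot with white cap, 52 mm in diameter, 34 mm high, beyond the brush. Bystander. Origin: centre of the underside.
- pot_b: Small clear pot with white cap, 44 mm in diameter, 45 mm high, beyond the brush. Bystander. Origin: centre of the underside.
Mind the look-alikes: they are no part of the job. Leave any purple look-alike of the brush alone.

How it is judged (in metres and radians):
On the way, in this order (a step that is already met when the one before it is completed fails the run):
1. the lid hangs level (within 0.3 rad) from the fingers, held at its knob (TCP within 50 mm of the knob's middle), its lower rim at least 35 mm above the bench (height (world z) of lid above 0.035 m and angle between lid's own z axis and vertical below 0.3 rad and contact force between lid and the fingers above 0.5 N and distance between the grasp point and lid_knob below 0.05 m), for 0.1 s.
2. the lid stands released, knob up, on the plate, its middle within 60 mm of the plate's middle along each of the plate's axes (x of lid in the frame of plate between -0.06 and 0.06 m and y of lid in the frame of plate between -0.06 and 0.06 m and z of lid in the frame of plate below 0.008 m and angle between lid's own z axis and vertical below 0.06 rad and contact force between lid and the fingers below 0.05 N and linear speed of lid below 0.03 m/s), for 0.2 s.
At the end, for the whole second after the job is handed in: Lid level (0.06 rad), at rest, knob up on the plate, its middle within 60 mm of the plate's along each plate axis; brush flat (0.06 rad), at rest on the recess floor (within 4 mm), origin within 10 mm along and 8 mm across of bed, head point within 14 mm of bed_head (all of step 2 and x of brush in the frame of bed between -0.01 and 0.01 m and y of brush in the frame of bed between -0.008 and 0.008 m and z of brush in the frame of bed below 0.004 m and angle between brush's own z axis and vertical below 0.06 rad and horizontal distance between brush_head and bed_head below 0.014 m and linear speed of brush below 0.03 m/s); the robot touches nothing.
It fails at once if the lid falls freely (faster than 0.6 m/s, a drop of about 18 mm) (contact force between lid and anything else below 0.05 N and linear speed of lid above 0.6 m/s).
It fails at once if the brush falls freely (faster than 0.6 m/s, a drop of about 18 mm) (contact force between brush and anything else below 0.05 N and linear speed of brush above 0.6 m/s).
It fails at once if one of the two pots or the file in the tray is moved by more than 30 mm (distance of any of pot_a, pot_b, file from where it was at the start of the episode above 0.03 m).
It also fails if it takes over 50 s, if anything falls off the work surface, if the arm or the gripper's body presses on something with over 40 N, if the wrist force passes 120 N, or if a joint passes its speed limit or range.

### The arm

A 6-joint arm with a two-finger parallel gripper is mounted at the origin on the work surface. World frame = base frame: x ahead of the robot, y to its left, z up, the work surface at z = 0. Lengths are in mm, angles in rad, forces in N, time in s.
With the tool pointing down it reaches from about 400 to 925 mm from the base axis. Payload 12.5 kg.
Tool frame: the origin (TCP) lies between the finger pads, 19 mm behind the fingertips; this is the grasp point; z points along the fingers, y is the direction in which the jaws open and shut (so a half turn about z gives the same grasp; the last joint's range is limited). The gripper opens to 95 mm and grips with 3 to 60 N. Pads are 20 mm wide; open, the fingers measure 119 mm over their backs; the gripper's body (75 mm by 180 mm) begins 59 mm behind the grasp point.
Start: joints at [-1.307, 0.491, 1.559, -0, 1.092, -0.106], TCP at [225.916, -582.758, 233.461] pointing down, gripper open.
Joint ranges: [-3.1, 3.1], [-0.84, 2.19], [0.05, 2.79], [-1.13, 4.28], [0.06, 2.93], [-2.69, 2.69]. Speed limits (rad/s): [2.22, 2.22, 2.79, 3.14, 3.14, 3.14].

### API

Orientations are given as [roll, pitch, yaw] about the fixed x, y, z axes, in that order (R = Rz(yaw) Ry(pitch) Rx(roll)).
In Python, from cell import env gives the robot as it stands.
- The arm moves only by the tool drive_tool, never from a script. Its argument "commands" is a list of rows, each an object of numbers: "dx", "dy", "dz": the shift along the world's x, y, z in mm; "yaw": the turn about the world's z in degrees. In form: [{"dx": .., "dy": .., "dz": .., "yaw": ..}, ...]. A call has 1 to 5 rows; each row shifts and turns the commanded pose from where the row before left it; what a row does not reach is not made up. A row lasts 1/12 s, in which the tool goes at most 41.7 mm and 7.16 degrees, less where a joint would pass 70% of its speed; a pose out of reach is approached as far as the arm can. A call with a gripper value outside its range is refused whole. "grip" is the opening, from 0 (shut) to 1 (fully open), set as the call begins (left out, the last holds). The fingers move at their own pace and stop on an object; the grip force is fixed at half the most. Time passes only in rows, so rows that do not move let the fingers close. It gives the time, the measured TCP pose, the force and the opening at its end, in the units of the state.
- env.state(): the state, without advancing time (a new reading comes with each control period).
- env.read_camera(name): name is "scene" or "top" or "wrist"; returns the picture (384x512x3 uint8, red, green, blue); there is no depth.
- env.calibration(name): a dict with "intrinsics" (3x3 intrinsics, pixels), "rvec" (rotation vector, rad) and "tvec" (3), from world to camera coordinates, as OpenCV has them. Camera axes: x right, y down, z forward; pixel columns grow to the right and rows downward; lengths in mm; the calibration is good to about 2 mm. A picture is of the moment at which its call begins: read the wrist's pose just before it. calibration takes no time and is no camera call; for the wrist camera it gives the pose at the moment of the call.
- env.job_done(): hands the job in, once; it reports no verdict.
Trained networks look in the newest picture that a camera, given by its name, has taken for a name from the list of things; names that differ only in an ending like _2 or _b are one class to them, and where a whole thing is asked for, a point or a joint stands for the part that bears it (a point fixed in the world has none). Each returns a list of dicts, best first, with "conf" (0 to 1); they miss things now and then, are a little off and sometimes report something else, mostly with a low value. They report only what shows in the picture. A call takes as long as a camera call. They do not tell look-alikes from the thing itself.
- env.trace(query, camera): "pixels" (384x512 bool, what is visible of it) and "pixel" ([column, row] in pixels, amid what is visible of it).
- env.place_of(query, camera): "pixel" ([column, row] in pixels: a listed point, or the origin of a listed thing).
The state is a dict: "t": time; "joints": joint angles; "qvel": joint speeds; "tau": joint torques, N m; "eef_pos": TCP position; "tcp_rot": TCP orientation; "ft_force": force on the tool from outside, world axes, zero at the start; "moment": the same for the moment, N m; "opening": opening from 0.0 (shut) to 1.0 (fully open).
Only numpy, scipy, OpenCV 4.12 (cv2) and the standard library are available. Lean on these libraries where they do the work, as an engineer would, in place of code of your own. Each camera call takes 0.05 s, during which the arm holds its last target.

## Working session

There is one attempt and no reset: what is moved stays moved. The work goes in short steps, Python scripts to look and compute and a tool call to move; the robot and the scene stay as the last step left them, time stands still between calls to the robot, and variables do not carry over. Pictures are saved under pics/ and viewed, and the job is handed in when it is done.

Besides the shell and the picture viewer there is one more tool, called after "Request:" as name(argument=value, ...) on one line, values as JSON. drive_tool: Moves the arm, as the interface text tells. Its arguments: {"type":"object","properties":{"commands":{"type":"array"},"grip":{"type":"number"}},"required":["commands"]}

```bash
mkdir -p pics
cat > h.py <<'E'
import numpy as np, cv2
from cell import env
def cal(c):
    k=env.calibration(c); K=np.array(k["intrinsics"],float); R=cv2.Rodrigues(np.array(k["rvec"],float))[0]; t=np.array(k["tvec"],float).ravel(); return K,R,t
def ray2z(c,px,z,k=None):
    K,R,t=k or cal(c); d=R.T@np.linalg.inv(K)@np.array([px[0],px[1],1.]); o=-R.T@t
    return o+d*(z-o[2])/d[2]
def proj(c,P,k=None):
    K,R,t=k or cal(c); p=(R@np.atleast_2d(P).T).T+t; p=(K@p.T).T; return p[:,:2]/p[:,2:]
def save(im,n,crop=None,s=1):
    if crop: x0,y0,x1,y1=crop; im=im[y0:y1,x0:x1]
    cv2.imwrite("pics/"+n,cv2.resize(im[:,:,::-1],None,fx=s,fy=s,interpolation=cv2.INTER_CUBIC))
E
python3 - <<'E'
from h import *
for c in("scene","top"):
    im=env.read_camera(c); np.save(c+".npy",im); save(im,c+"0.png",s=1.5)
    K,R,t=cal(c); print(c,-R.T@t)
    for q in("lid_knob","lid","plate","brush","brush_grip","brush_head","pot_a","tray"):
        print(q,[(np.round(d["pixel"]).tolist(),round(d["conf"],2)) for d in env.place_of(q,c)])
print(env.state())
E
```

```text
scene [1294.7665339    56.85110166 1149.74100067]
lid_knob [([150.0, 210.0], 0.89)]
lid [([153.0, 221.0], 0.55)]
plate [([340.0, 233.0], 0.75)]
brush [([374.0, 159.0], 0.92), ([223.0, 281.0], 0.45)]
brush_grip [([377.0, 152.0], 0.83), ([248.0, 215.0], 0.62)]
brush_head [([255.0, 240.0], 0.64), ([357.0, 152.0], 0.57)]
pot_a [([258.0, 285.0], 0.58)]
tray []
top [ 384.74525555   31.17864885 1068.90300684]
lid_knob [([364.0, 185.0], 0.62)]
lid [([354.0, 187.0], 0.88)]
plate [([155.0, 165.0], 0.78)]
brush [([102.0, 276.0], 0.92), ([248.0, 182.0], 0.56)]
brush_grip [([95.0, 274.0], 0.96), ([252.0, 183.0], 0.72)]
brush_head [([249.0, 162.0], 0.94), ([117.0, 286.0], 0.65)]
pot_a [([242.0, 110.0], 0.87), ([278.0, 111.0], 0.57), ([364.0, 182.0], 0.52)]
tray []
{'t': 0.9, 'joints': array([-1.30659821e+00,  4.90891360e-01,  1.55894578e+00,  2.38767877e-05,
        1.09171125e+00, -1.05604231e-01]), 'qvel': array([0.00051581, 0.00097227, 0.0009222 , 0.00039368, 0.00105085,
       0.00233388]), 'tau': array([ 8.40737794e-04, -6.12458396e+01, -2.58434612e+01,  6.93633081e-02,
        4.46181698e-02,  3.68282599e-05]), 'eef_pos': array([ 225.91591329, -582.73153052,  233.45052182]), 'tcp_rot': array([ 3.14154640e+00, -1.64054245e-05,  3.69791342e-01]), 'ft_force': array([-0.32072792, -0.10459158, -0.29685288]), 'moment': array([-0.02656279, -0.04608479, -0.00535771]), 'opening': 0.9998598714709015}
```

View pics/scene0.png

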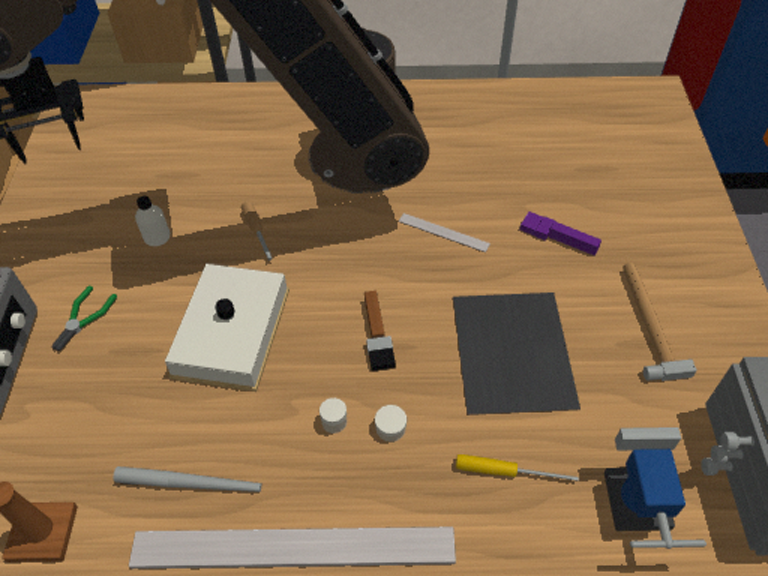

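View pics/top0.png

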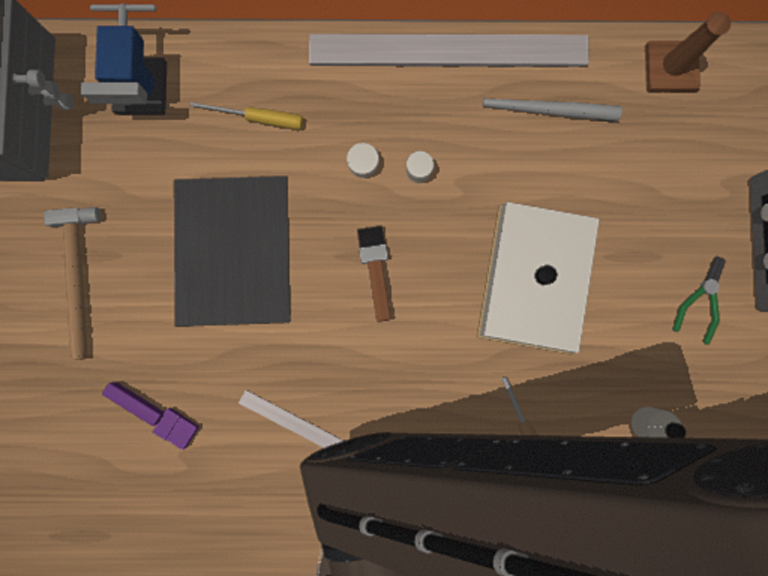

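The scene shows these things (native top-camera pixels):
- **Lid:** white, with a black knob at about (364,183).
- **Plate:** at about (155,167).
- **Brush candidates:** a brown-handled one at about (250,182) and a purple one at about (100,276). The wooden handle with steel ferrule and black bristles fits the description, so the purple one is the look-alike.
- **Pots:** at (242,107) and (280,111).

Next I'll measure and confirm with a crop.

Run:
```python
from h import *
im=np.load("top.npy"); k=cal("top")
def seg(m,z,n):
    m=cv2.morphologyEx(m.astype(np.uint8),cv2.MORPH_OPEN,np.ones((3,3)))
    c=max(cv2.findContours(m,0,1)[0],key=cv2.contourArea)
    W=np.array([ray2z("top",p[0],z,k)[:2] for p in c],np.float32)
    r=cv2.minAreaRect(W); print(n,r); return c
i=im.astype(int); mn=i.min(2); mx=i.max(2)
roi=np.zeros(im.shape[:2],bool); roi[125:245,310:410]=1
c1=seg((mn>160)&roi,55,"lid")
roi[:]=0; roi[110:225,105:205]=1
c2=seg((mx<75)&roi,4,"plate")
roi[:]=0; roi[140:220,225:275]=1
hsv=cv2.cvtColor(im,cv2.COLOR_RGB2HSV)
# brush: handle z=30, head z=20
c3=seg((i[:,:,0]<150)&(i[:,:,2]<75)&((i[:,:,0]-i[:,:,2])>40)&roi,30,"handle")
c4=seg((((mx-mn)<25))&roi,20,"head")
for q in("lid_knob","pot"): pass
print("knob top",ray2z("top",(364,183),87,k))
d=im.copy(); cv2.drawContours(d,[c1,c2,c3,c4],-1,(0,255,0),1)
for q,z in(("brush_grip",22),("brush_head",0),("lid_knob",74)):
    for e in env.place_of(q,"top"): print(q,e["pixel"],ray2z("top",e["pixel"],z,k))
a=cv2.resize(d[90:250,90:420],None,fx=2,fy=2,interpolation=cv2.INTER_NEAREST)
b=cv2.resize(im[140:225,220:280],None,fx=3,fy=3,interpolation=cv2.INTER_CUBIC)
o=np.zeros((580,660,3),np.uint8); o[:320]=a; o[322:577,:180]=b; save(o,"seg.png")
K,R,t=cal("wrist"); print("wrist cam",-R.T@t,R)
```

```text
lid ((497.4725036621094, -246.64071655273438), (156.0126953125, 225.8938446044922), 79.71640014648438)
plate ((547.18408203125, 279.9350891113281), (258.0520935058594, 196.8353729248047), 2.0564990043640137)
handle ((474.2916564941406, 24.39710807800293), (103.21250915527344, 24.614152908325195), 8.4263277053833)
head ((555.4805908203125, 35.096763610839844), (59.762245178222656, 47.51781463623047), 8.959085464477539)
knob top [ 495.98772363 -245.2630692    87.        ]
brush_grip [95.3, 274.5] [270.71064958 417.69353899  22.        ]
brush_grip [252.4, 182.8] [503.19856554  23.73569199  22.        ]
brush_head [248.6, 162.5] [559.47543206  33.6717155    0.        ]
brush_head [117.2, 286.5] [238.09573906 368.88585634   0.        ]
lid_knob [364.5, 185.0] [ 492.54255526 -250.03358998   74.        ]
wrist cam [ 295.607427   -555.82500807  383.80735812] [[ 3.61981168e-01 -9.32185237e-01 -5.64106286e-04]
 [-8.99328322e-01 -3.49381468e-01  2.62947065e-01]
 [-2.45312461e-01 -9.46745690e-02 -9.64810097e-01]]
```

View pics/seg.png

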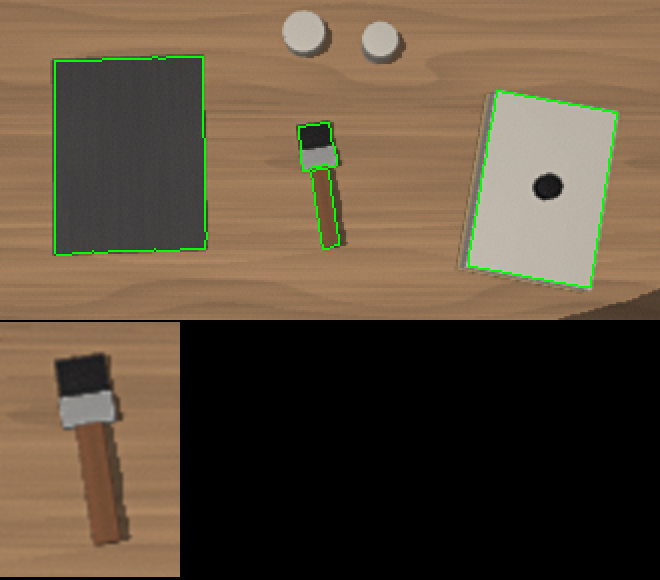

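Checks before moving:
- **Sizes:** all match what was given: lid 156×226, plate 258×197, handle 103×25, head 60×47.
- **Brush choice:** the brown brush is confirmed in the crop.
- **Lid:** centre (497.5, -246.6), yaw -10.3°.
- **Plate:** centre (547, 280), yaw 2°.

I'll approach above the knob.

Request:
drive_tool(commands=[{"dx": 23,"dy": 28,"dz": 0,"yaw": -3.5},{"dx": 23,"dy": 28,"dz": 0,"yaw": -3.5},{"dx": 23,"dy": 28,"dz": 0,"yaw": -3.5},{"dx": 23,"dy": 28,"dz": 0,"yaw": -3.5},{"dx": 23,"dy": 28,"dz": 0,"yaw": -3.5}], grip=1)

```text
t: 1.47
eef_pos: [341.6, -441.4, 233.6]
tcp_rot: [3.141, -0.0, 0.061]
ft_force: [0.6, -0.6, 0.2]
opening: 1.003
```

Request:
drive_tool(commands=[{"dx": 23,"dy": 28,"dz": 0,"yaw": -3.5},{"dx": 23,"dy": 28,"dz": 0,"yaw": -3.5},{"dx": 23,"dy": 28,"dz": -13,"yaw": -3.5},{"dx": 23,"dy": 28,"dz": -20,"yaw": -3.5},{"dx": 23,"dy": 28,"dz": -20,"yaw": 0}])

```text
t: 1.88
eef_pos: [457.0, -301.4, 180.5]
tcp_rot: [3.141, -0.002, -0.184]
ft_force: [1.2, -1.2, -0.1]
opening: 0.998
```

Request:
drive_tool(commands=[{"dx": 21,"dy": 28,"dz": -20},{"dx": 20.6,"dy": 28.1,"dz": -10},{"dx": 0,"dy": 0,"dz": 0},{"dx": 0},{"dx": 0}])

```text
invalid input
```

Run:
```python
from h import *
s=env.state(); print(s["t"],s["eef_pos"],s["tcp_rot"])
k=cal("wrist"); im=env.read_camera("wrist"); save(im,"w1.png",s=1.5)
tp=env.read_camera("top"); save(tp,"t1.png",s=1.5)
for e in env.place_of("lid_knob","wrist"): print(e["pixel"],e["conf"],ray2z("wrist",e["pixel"],74,k))
for e in env.trace("lid_knob","wrist"): print("tr",e["pixel"],e["conf"])
print(proj("wrist",[[497.5,-246.6,74],[497.5,-246.6,87]],k))
```

```text
1.8833 [ 456.97768463 -301.43147206  180.50328339] [ 3.14053291e+00 -1.71434477e-03 -1.84026550e-01]
[183.7, 161.8] 0.67 [ 497.62023484 -247.17509357   74.        ]
tr [190.4, 129.7] 0.69
[[183.04813142 162.07163216]
 [179.24236137 164.95645314]]
```

View pics/w1.png

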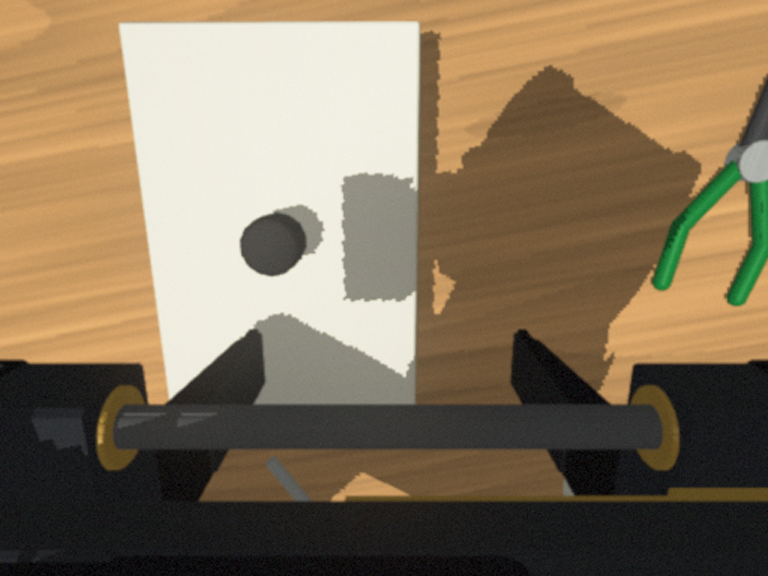

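The wrist view shows the knob at native (182,162), which agrees with (497.6, -247). The third move was refused because some rows lacked keys, so I'll send full rows.

Request:
drive_tool(commands=[{"dx": 20.5,"dy": 27,"dz": -20,"yaw": 0},{"dx": 20,"dy": 27.4,"dz": -20,"yaw": 0},{"dx": 0,"dy": 0,"dz": -10,"yaw": 0},{"dx": 0,"dy": 0,"dz": 0,"yaw": 0},{"dx": 0,"dy": 0,"dz": 0,"yaw": 0}])

```text
t: 2.5
eef_pos: [496.1, -249.6, 130.9]
tcp_rot: [3.141, -0.0, -0.181]
ft_force: [0.1, 0.4, 0.2]
opening: 1.0
```

Request:
drive_tool(commands=[{"dx": 0,"dy": 0,"dz": -15,"yaw": 0},{"dx": 0,"dy": 0,"dz": -15,"yaw": 0},{"dx": 0,"dy": 0,"dz": -12,"yaw": 0},{"dx": 0,"dy": 0,"dz": -7,"yaw": 0},{"dx": 0,"dy": 0,"dz": 0,"yaw": 0}])

```text
t: 2.92
eef_pos: [495.8, -249.6, 81.3]
tcp_rot: [3.142, 0.0, -0.182]
ft_force: [-0.2, 0.2, 0.1]
opening: 1.001
```

Request:
drive_tool(commands=[{"dx": 0,"dy": 0,"dz": 0,"yaw": 0},{"dx": 0,"dy": 0,"dz": 0,"yaw": 0},{"dx": 0,"dy": 0,"dz": 0,"yaw": 0},{"dx": 0,"dy": 0,"dz": 0,"yaw": 0},{"dx": 0,"dy": 0,"dz": 0,"yaw": 0}], grip=0)

```text
t: 3.33
eef_pos: [496.6, -248.4, 81.9]
tcp_rot: [3.141, -0.001, -0.18]
ft_force: [0.1, 0.6, -0.7]
opening: 0.708
```

Request:
drive_tool(commands=[{"dx": 0,"dy": 0,"dz": 0,"yaw": 0},{"dx": 0,"dy": 0,"dz": 0,"yaw": 0},{"dx": 0,"dy": 0,"dz": 0,"yaw": 0}])

```text
t: 3.58
eef_pos: [496.5, -248.3, 81.5]
tcp_rot: [3.141, -0.0, -0.18]
ft_force: [0.7, -0.9, 0.0]
opening: 0.493
```

Request:
drive_tool(commands=[{"dx": 0,"dy": 0,"dz": 0,"yaw": 0},{"dx": 0,"dy": 0,"dz": 0,"yaw": 0},{"dx": 0,"dy": 0,"dz": 0,"yaw": 0},{"dx": 0,"dy": 0,"dz": 0,"yaw": 0},{"dx": 0,"dy": 0,"dz": 0,"yaw": 0}])

```text
t: 4.0
eef_pos: [496.4, -248.2, 81.4]
tcp_rot: [-3.141, 0.0, -0.18]
ft_force: [-0.3, 1.9, -0.4]
opening: 0.332
```

Request:
drive_tool(commands=[{"dx": 0,"dy": 0,"dz": 6,"yaw": 0},{"dx": 0,"dy": 0,"dz": 8,"yaw": 0},{"dx": 0,"dy": 0,"dz": 8,"yaw": 0},{"dx": 0,"dy": 0,"dz": 8,"yaw": 0},{"dx": 0,"dy": 0,"dz": 0,"yaw": 0}])

```text
t: 4.42
eef_pos: [497.0, -248.8, 113.5]
tcp_rot: [3.14, -0.003, -0.18]
ft_force: [0.3, 0.1, -3.2]
opening: 0.329
```

Run:
```python
from h import *
s=env.state(); print(s["t"],s["eef_pos"],s["tcp_rot"],s["ft_force"],s["opening"])
save(env.read_camera("wrist"),"w2.png"); save(env.read_camera("scene"),"s2.png",(80,130,280,330),3)
```

```text
4.4167 [ 497.02699099 -248.77863905  113.45578928] [ 3.14032886e+00 -2.59569070e-03 -1.79943124e-01] [ 0.30798687  0.08543592 -3.1798889 ] 0.32862644782493794
```

View pics/s2.png

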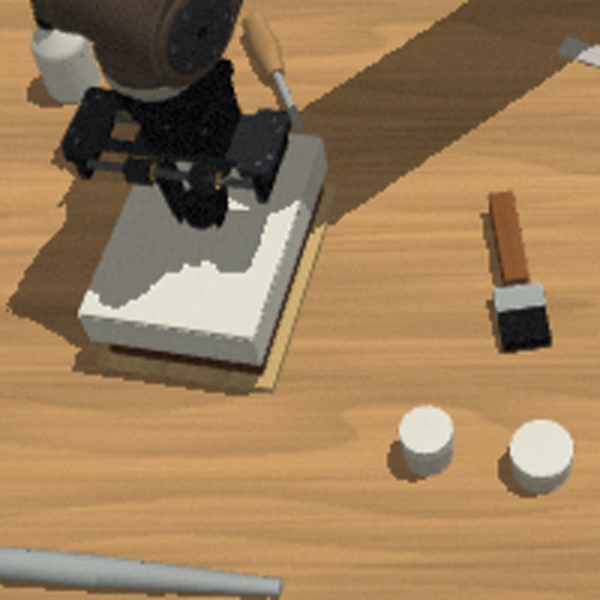

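The lid hangs level and clear of the dark block, with about 3.2 N on the tool (fits 0.35 kg). I'll carry it to the plate.

Request:
drive_tool(commands=[{"dx": 0,"dy": 0,"dz": 12,"yaw": 0},{"dx": 0,"dy": 5,"dz": 15,"yaw": 0},{"dx": 0,"dy": 12,"dz": 15,"yaw": 0},{"dx": 2,"dy": 20,"dz": 10,"yaw": 0},{"dx": 3,"dy": 25,"dz": 5,"yaw": 1}])

```text
t: 4.93
eef_pos: [501.5, -186.6, 169.4]
tcp_rot: [3.141, -0.001, -0.164]
ft_force: [0.2, 0.3, -3.7]
opening: 0.331
```

Request:
drive_tool(commands=[{"dx": 3,"dy": 28,"dz": 0,"yaw": 1},{"dx": 3,"dy": 28,"dz": 0,"yaw": 1},{"dx": 3,"dy": 28,"dz": 0,"yaw": 1},{"dx": 3,"dy": 28,"dz": 0,"yaw": 1},{"dx": 3,"dy": 28,"dz": 0,"yaw": 1}])

```text
t: 5.35
eef_pos: [516.2, -45.0, 168.2]
tcp_rot: [3.142, 0.001, -0.075]
ft_force: [1.1, 0.4, -2.9]
opening: 0.331
```

Request:
drive_tool(commands=[{"dx": 3,"dy": 28,"dz": 0,"yaw": 1},{"dx": 3,"dy": 28,"dz": 0,"yaw": 1},{"dx": 3,"dy": 28,"dz": 0,"yaw": 1},{"dx": 3,"dy": 28,"dz": 0,"yaw": 1},{"dx": 3,"dy": 28,"dz": 0,"yaw": 1}])

```text
t: 5.77
eef_pos: [531.2, 95.0, 168.1]
tcp_rot: [3.141, 0.001, 0.013]
ft_force: [0.5, -0.0, -2.8]
opening: 0.329
```

Request:
drive_tool(commands=[{"dx": 3,"dy": 28,"dz": 0,"yaw": 1.4},{"dx": 3,"dy": 28,"dz": 0,"yaw": 0},{"dx": 3,"dy": 28,"dz": 0,"yaw": 0},{"dx": 3,"dy": 28,"dz": 0,"yaw": 0},{"dx": 2,"dy": 25,"dz": 0,"yaw": 0}])

```text
t: 6.18
eef_pos: [545.2, 232.3, 168.0]
tcp_rot: [3.141, 0.001, 0.037]
ft_force: [0.4, 0.7, -3.9]
opening: 0.332
```

Request:
drive_tool(commands=[{"dx": 1,"dy": 20,"dz": 0,"yaw": 0},{"dx": 0,"dy": 16,"dz": 0,"yaw": 0},{"dx": 0,"dy": 8,"dz": 0,"yaw": 0},{"dx": 0,"dy": 0,"dz": 0,"yaw": 0},{"dx": 0,"dy": 0,"dz": 0,"yaw": 0}])

```text
t: 6.6
eef_pos: [546.1, 274.3, 168.1]
tcp_rot: [3.141, 0.001, 0.037]
ft_force: [0.5, -0.5, -2.9]
opening: 0.331
```

Run:
```python
from h import *
s=env.state(); print(s["t"],s["eef_pos"],s["tcp_rot"],s["ft_force"],s["opening"])
save(env.read_camera("top"),"t3.png",s=1.5); im=env.read_camera("scene"); save(im,"s3.png",s=1.5)
```

```text
6.6 [546.13660149 274.29506049 168.05473985] [3.14102718e+00 7.95461783e-04 3.69852679e-02] [ 0.45116847 -0.47907836 -2.90997576] 0.3314941326716213
```

View pics/s3.png

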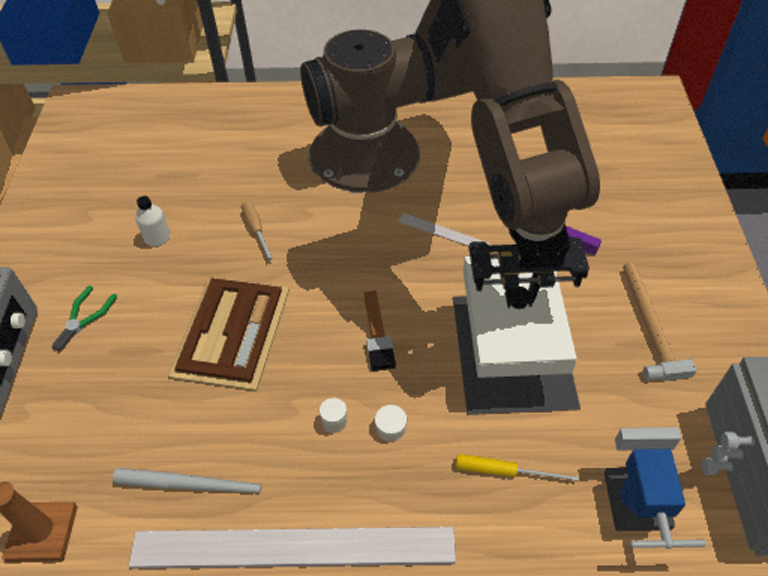

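View pics/t3.png

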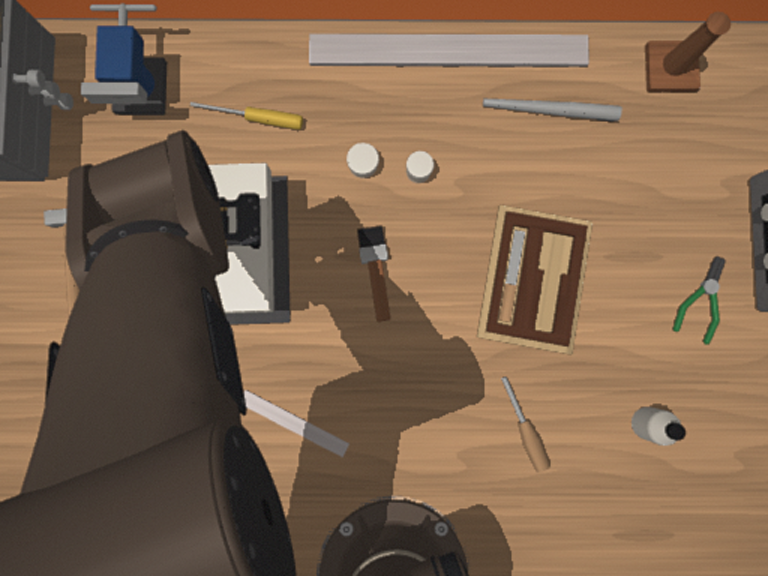

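The lid hangs level over the plate. In the tray, the T-recess's wide end points to world +x and the file lies on the +y side, so tray x is at about -10°. Now I'll lower the lid.

Request:
drive_tool(commands=[{"dx": 0,"dy": 5,"dz": -25,"yaw": 0},{"dx": 0,"dy": 0,"dz": -25,"yaw": 0},{"dx": 0,"dy": 0,"dz": -20,"yaw": 0},{"dx": 0,"dy": 0,"dz": -10,"yaw": 0},{"dx": 0,"dy": 0,"dz": -5,"yaw": 0}])

```text
t: 7.12
eef_pos: [546.1, 278.7, 82.1]
tcp_rot: [3.141, 0.002, 0.035]
ft_force: [-0.2, 0.5, -2.3]
opening: 0.327
```

Request:
drive_tool(commands=[{"dx": 0,"dy": 0,"dz": 0,"yaw": 0},{"dx": 0,"dy": 0,"dz": -2,"yaw": 0},{"dx": 0,"dy": 0,"dz": -2,"yaw": 0},{"dx": 0,"dy": 0,"dz": 0,"yaw": 0}])

```text
t: 7.45
eef_pos: [546.7, 279.7, 80.1]
tcp_rot: [-3.141, -0.001, 0.036]
ft_force: [-0.2, -1.2, -3.1]
opening: 0.33
```

Request:
drive_tool(commands=[{"dx": 0,"dy": 0,"dz": -1.5,"yaw": 0},{"dx": 0,"dy": 0,"dz": -1,"yaw": 0},{"dx": 0,"dy": 0,"dz": 0,"yaw": 0}])

```text
t: 7.7
eef_pos: [546.4, 279.7, 77.0]
tcp_rot: [3.142, -0.0, 0.037]
ft_force: [0.3, -0.6, -3.6]
opening: 0.329
```

Request:
drive_tool(commands=[{"dx": 0,"dy": 0,"dz": -1,"yaw": 0},{"dx": 0,"dy": 0,"dz": 0,"yaw": 0}])

```text
t: 7.87
eef_pos: [546.4, 279.7, 75.9]
tcp_rot: [3.141, 0.0, 0.037]
ft_force: [-0.7, 0.8, -3.4]
opening: 0.333
```

Request:
drive_tool(commands=[{"dx": 0,"dy": 0,"dz": -1,"yaw": 0},{"dx": 0,"dy": 0,"dz": 0,"yaw": 0}])

```text
t: 8.03
eef_pos: [546.5, 279.7, 75.4]
tcp_rot: [3.142, -0.0, 0.036]
ft_force: [-0.6, -0.3, 5.1]
opening: 0.329
```

Contact at TCP z 75.4, where expected (force +5 N). I'll release and rise.

Request:
drive_tool(commands=[{"dx": 0,"dy": 0,"dz": 0,"yaw": 0},{"dx": 0,"dy": 0,"dz": 0,"yaw": 0},{"dx": 0,"dy": 0,"dz": 0,"yaw": 0},{"dx": 0,"dy": 0,"dz": 0,"yaw": 0},{"dx": 0,"dy": 0,"dz": 0,"yaw": 0}], grip=1)

```text
t: 8.45
eef_pos: [546.5, 279.7, 75.0]
tcp_rot: [3.142, -0.0, 0.036]
ft_force: [0.7, -0.1, 0.4]
opening: 0.628
```

Request:
drive_tool(commands=[{"dx": 0,"dy": 0,"dz": 0,"yaw": 0},{"dx": 0,"dy": 0,"dz": 0,"yaw": 0},{"dx": 0,"dy": 0,"dz": 10,"yaw": 0},{"dx": 0,"dy": 0,"dz": 20,"yaw": 0},{"dx": 0,"dy": 0,"dz": 25,"yaw": 0}])

```text
t: 8.87
eef_pos: [545.8, 279.4, 130.0]
tcp_rot: [3.141, 0.002, 0.036]
ft_force: [0.4, -0.0, -0.5]
opening: 0.965
```

Request:
drive_tool(commands=[{"dx": 0,"dy": -20,"dz": 20,"yaw": 1},{"dx": -10,"dy": -30,"dz": 0,"yaw": 1},{"dx": -10,"dy": -30,"dz": 0,"yaw": 1},{"dx": -10,"dy": -30,"dz": 0,"yaw": 1},{"dx": -10,"dy": -30,"dz": 0,"yaw": 1.5}])

```text
t: 9.28
eef_pos: [505.8, 138.5, 150.9]
tcp_rot: [3.141, -0.001, 0.134]
ft_force: [0.5, -1.4, -0.5]
opening: 0.998
```

Run:
```python
from h import *
s=env.state(); print(s["t"],s["eef_pos"],s["tcp_rot"],s["ft_force"],s["opening"])
im=env.read_camera("top"); np.save("t4.npy",im); save(im,"t4.png",s=1.5)
save(env.read_camera("scene"),"s4.png",s=1.5); k=cal("top")
i=im.astype(int)
def seg(m,z,n):
    m=cv2.morphologyEx(m.astype(np.uint8),cv2.MORPH_CLOSE,np.ones((3,3)))
    for c in sorted(cv2.findContours(m,0,1)[0],key=cv2.contourArea)[::-1][:2]:
        W=np.array([ray2z("top",p[0],z,k)[:2] for p in c],np.float32); print(n,cv2.minAreaRect(W),len(c))
roi=np.zeros(im.shape[:2],bool); roi[134:238,315:400]=1
seg((i.max(2)<100)&roi,22,"block")
b=np.array(i); 
roi[:]=0; roi[148:225,355:386]=1
seg((i[:,:,0]>150)&roi,10,"T")
save(im,"t4c.png",(310,130,405,240),6)
```

```text
9.2833 [505.8190571  138.52730202 150.85433709] [ 3.14148192e+00 -9.90952218e-04  1.33603359e-01] [ 0.54863846 -1.37047639 -0.48948905] 0.9976411884280575
block ((497.6974182128906, -247.5035400390625), (142.84307861328125, 210.6686553955078), 79.70804595947266) 264
block ((387.86456298828125, -169.88870239257812), (45.65495300292969, 68.73072052001953), 0.07427385449409485) 95
T ((492.30926513671875, -273.6864318847656), (50.68832015991211, 170.78091430664062), 79.82322692871094) 161
T ((437.2113952636719, -314.6887512207031), (10.35505485534668, 78.05734252929688), 88.39533996582031) 64
```

View pics/s4.png

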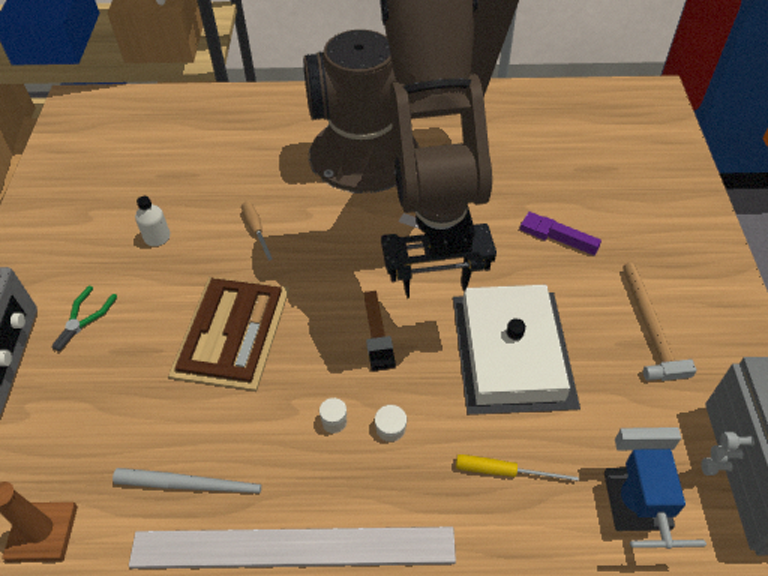

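View pics/t4c.png

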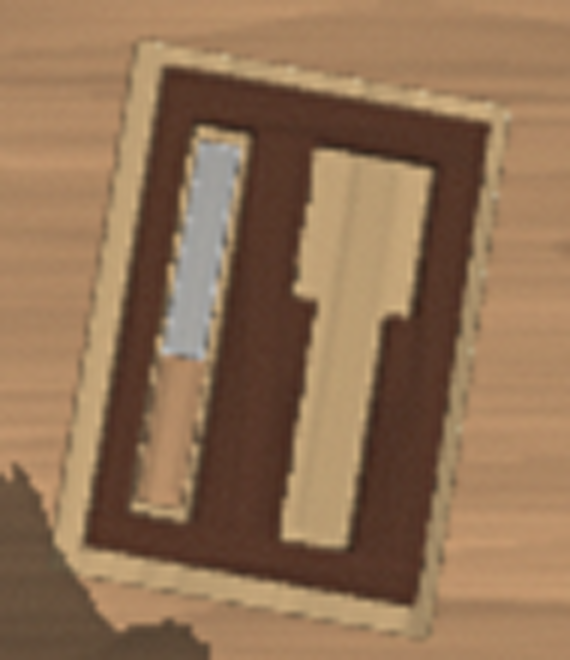

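The lid stands knob up, centred on the plate. The tray block measures 143×211, centred at (497.7, -247.5) with yaw -10.3°, and the T measurement agrees. That puts bed at about (493.4, -272.2). Next I'll go over the brush and check with the wrist camera.

Request:
drive_tool(commands=[{"dx": -4,"dy": -25,"dz": 0,"yaw": 0.5},{"dx": -3,"dy": -25,"dz": -10,"yaw": 0},{"dx": -2,"dy": -25,"dz": -15,"yaw": 0},{"dx": 0,"dy": -20,"dz": -15,"yaw": 0},{"dx": 0,"dy": -14,"dz": -10,"yaw": 0}])

```text
t: 9.8
eef_pos: [497.6, 29.5, 99.6]
tcp_rot: [3.141, -0.0, 0.14]
ft_force: [0.1, -0.7, 0.4]
opening: 0.998
```

Request:
drive_tool(commands=[{"dx": 0,"dy": 0,"dz": 0,"yaw": 0},{"dx": 0,"dy": 0,"dz": 0,"yaw": 0},{"dx": 0,"dy": 0,"dz": 0,"yaw": 0}])

```text
t: 10.05
eef_pos: [497.9, 31.3, 100.7]
tcp_rot: [3.141, -0.001, 0.141]
ft_force: [-1.1, -1.1, -0.1]
opening: 1.001
```

Run:
```python
from h import *
s=env.state(); print(s["t"],s["eef_pos"],s["tcp_rot"])
k=cal("wrist"); im=env.read_camera("wrist"); np.save("w5.npy",im)
o=np.array([506.0,28.6]); 
d=im.copy()
for a,col in((7.5,(0,255,0)),(8.5,(255,0,255))):
    a=np.radians(a);u=np.array([np.cos(a),np.sin(a)]);v=np.array([-u[1],u[0]])
    for (x0,x1,w,z) in((-84,20,12,30),(20,80,23,20)):
        P=[list(o+x*u+y*v)+[z] for x,y in((x0,-w),(x1,-w),(x1,w),(x0,w))]
        cv2.polylines(d,[np.round(proj("wrist",P,k)).astype(int).reshape(-1,1,2)],True,col,1)
save(d,"w5.png",s=1.5)
```

```text
10.05 [497.92305793  31.31265378 100.65935624] [ 3.14137578e+00 -9.43392800e-04  1.41304554e-01]
```

View pics/w5.png

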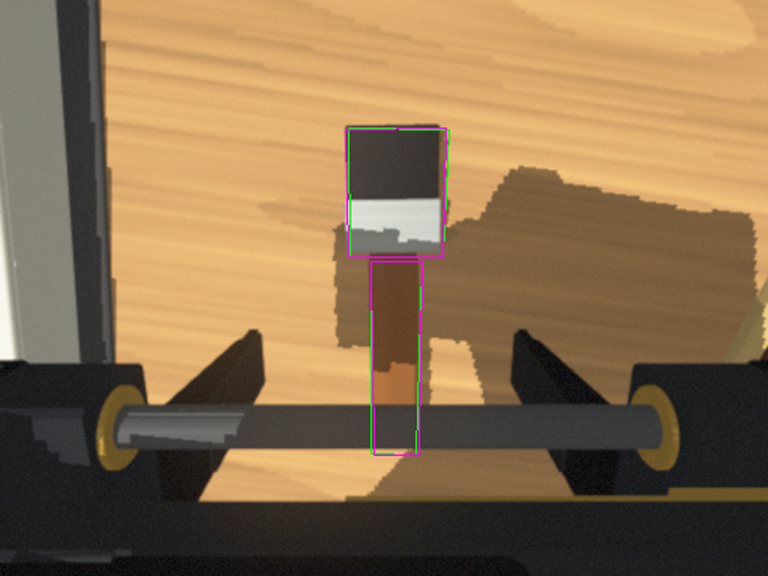

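The projected outline matches the brush (head at native (265,128), handle along column 263), and its axis lines up with the tool yaw. I'll go down to TCP z 33 and grip.

Request:
drive_tool(commands=[{"dx": -1.5,"dy": -3.5,"dz": -15,"yaw": 0},{"dx": 0,"dy": 0,"dz": -20,"yaw": 0},{"dx": 0,"dy": 0,"dz": -17,"yaw": 0},{"dx": 0,"dy": 0,"dz": -10,"yaw": 0},{"dx": 0,"dy": 0,"dz": -5,"yaw": 0}])

```text
t: 10.52
eef_pos: [495.8, 27.8, 32.3]
tcp_rot: [-3.141, 0.001, 0.142]
ft_force: [0.2, -0.6, -0.6]
opening: 1.0
```

Request:
drive_tool(commands=[{"dx": 0,"dy": 0,"dz": 0,"yaw": 0},{"dx": 0,"dy": 0,"dz": 0,"yaw": 0},{"dx": 0,"dy": 0,"dz": 0,"yaw": 0},{"dx": 0,"dy": 0,"dz": 0,"yaw": 0},{"dx": 0,"dy": 0,"dz": 0,"yaw": 0}], grip=0.6)

```text
t: 10.93
eef_pos: [496.2, 27.2, 33.6]
tcp_rot: [3.141, -0.001, 0.141]
ft_force: [-0.1, -0.1, -0.9]
opening: 0.704
```

Request:
drive_tool(commands=[{"dx": 0,"dy": 0,"dz": 0,"yaw": 0},{"dx": 0,"dy": 0,"dz": 0,"yaw": 0},{"dx": 0,"dy": 0,"dz": 0,"yaw": 0},{"dx": 0,"dy": 0,"dz": 0,"yaw": 0},{"dx": 0,"dy": 0,"dz": 0,"yaw": 0}], grip=0)

```text
t: 11.35
eef_pos: [495.9, 27.1, 33.0]
tcp_rot: [3.142, 0.0, 0.141]
ft_force: [0.5, 0.5, -0.4]
opening: 0.352
```

Request:
drive_tool(commands=[{"dx": 0,"dy": 0,"dz": 0,"yaw": 0},{"dx": 0,"dy": 0,"dz": 0,"yaw": 0},{"dx": 0,"dy": 0,"dz": 0,"yaw": 0},{"dx": 0,"dy": 0,"dz": 0,"yaw": 0},{"dx": 0,"dy": 0,"dz": 0,"yaw": 0}])

```text
t: 11.77
eef_pos: [495.9, 27.2, 32.9]
tcp_rot: [3.142, 0.0, 0.141]
ft_force: [0.5, 1.0, 0.1]
opening: 0.248
```

Request:
drive_tool(commands=[{"dx": 0,"dy": 0,"dz": 0,"yaw": 0},{"dx": 0,"dy": 0,"dz": 6,"yaw": 0},{"dx": 0,"dy": 0,"dz": 12,"yaw": 0},{"dx": 0,"dy": 0,"dz": 15,"yaw": 0},{"dx": 0,"dy": 0,"dz": 17,"yaw": 0}])

```text
t: 12.18
eef_pos: [495.5, 27.2, 83.4]
tcp_rot: [-3.141, 0.001, 0.141]
ft_force: [0.3, -0.3, -1.1]
opening: 0.25
```

Request:
drive_tool(commands=[{"dx": 0,"dy": 0,"dz": 0,"yaw": 0},{"dx": 0,"dy": 0,"dz": 0,"yaw": 0}])

```text
t: 12.35
eef_pos: [496.2, 27.1, 83.6]
tcp_rot: [3.141, -0.002, 0.141]
ft_force: [-0.5, -0.9, -1.7]
opening: 0.252
```

```bash
cat > chk.py <<'E'
from h import *
import sys
n=sys.argv[1]
s=env.state(); print(s["t"],s["eef_pos"],s["tcp_rot"],s["ft_force"],s["opening"])
k=cal("wrist"); im=env.read_camera("wrist"); np.save("w%s.npy"%n,im)
zb=s["eef_pos"][2]-33+float(sys.argv[2]) ; a=s["tcp_rot"][2]+np.radians(float(sys.argv[4]))
u=np.array([np.cos(a),np.sin(a)]);v=np.array([-u[1],u[0]])
o=s["eef_pos"][:2]+(10+float(sys.argv[3]))*u
d=im.copy()
for (x0,x1,w,z) in((-84,20,12,30),(20,80,23,20)):
    P=[list(o+x*u+y*v)+[z+zb] for x,y in((x0,-w),(x1,-w),(x1,w),(x0,w))]
    cv2.polylines(d,[np.round(proj("wrist",P,k)).astype(int).reshape(-1,1,2)],True,(0,255,0),1)
if len(sys.argv)>5:
    c=np.radians(-10.3);u=np.array([np.cos(c),np.sin(c)]);v=np.array([-u[1],u[0]]);b=np.array([493.4,-272.2])
    for (x0,x1,w) in((-88,16,16),(16,84,27)):
        P=[list(b+x*u+y*v)+[22] for x,y in((x0,-w),(x1,-w),(x1,w),(x0,w))]
        cv2.polylines(d,[np.round(proj("wrist",P,k)).astype(int).reshape(-1,1,2)],True,(255,0,255),1)
save(d,"w%s.png"%n,s=1.5); save(env.read_camera("scene"),"s%s.png"%n,s=1.5)
E
python3 chk.py 6 0 0 0
```

```text
12.35 [496.18435748  27.14378181  83.59345923] [ 3.14111004e+00 -1.77853317e-03  1.41208858e-01] [-0.45392571 -0.86461145 -1.6510252 ] 0.2517493267990398
```

View pics/w6.png

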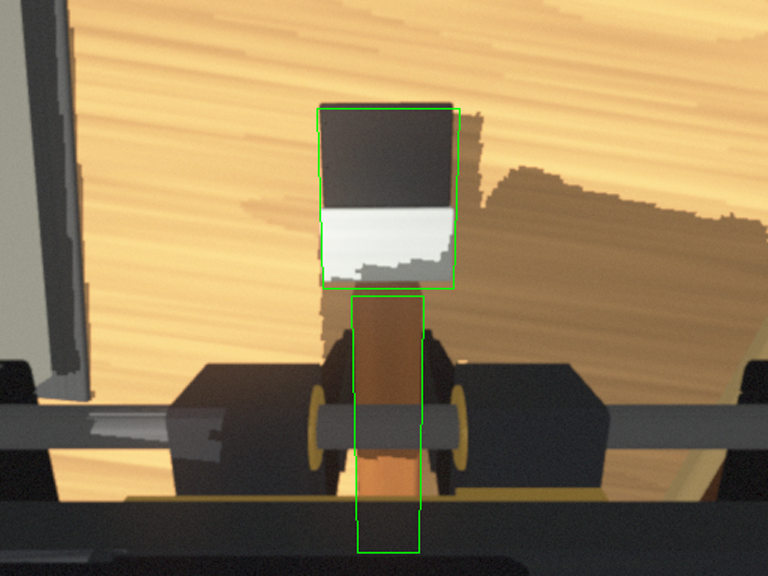

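View pics/s6.png

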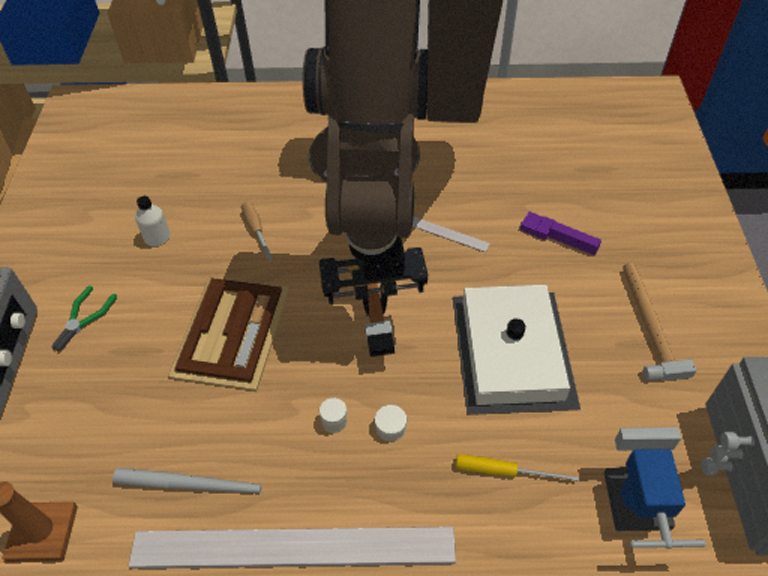

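The brush is held level, with the head a hair (about 1.5 mm) further forward than nominal. I'll carry it to above the recess: TCP (482.1, -270.1), yaw -18.4°.

Request:
drive_tool(commands=[{"dx": 0,"dy": -10,"dz": 0,"yaw": -1},{"dx": -1,"dy": -20,"dz": 0,"yaw": -2},{"dx": -1,"dy": -25,"dz": 0,"yaw": -2},{"dx": -1,"dy": -25,"dz": 0,"yaw": -2},{"dx": -1,"dy": -25,"dz": 0,"yaw": -2}])

```text
t: 12.87
eef_pos: [491.4, -79.4, 82.2]
tcp_rot: [-3.141, 0.001, -0.018]
ft_force: [0.5, -0.4, -0.9]
opening: 0.251
```

Request:
drive_tool(commands=[{"dx": -1,"dy": -25,"dz": 0,"yaw": -2},{"dx": -1,"dy": -25,"dz": 0,"yaw": -2},{"dx": -1,"dy": -25,"dz": 0,"yaw": -2},{"dx": -1,"dy": -25,"dz": 0,"yaw": -2},{"dx": -1,"dy": -25,"dz": 0,"yaw": -1.4}])

```text
t: 13.28
eef_pos: [486.1, -204.6, 82.1]
tcp_rot: [-3.141, 0.001, -0.183]
ft_force: [1.6, -0.4, -1.2]
opening: 0.251
```

Request:
drive_tool(commands=[{"dx": -2,"dy": -25,"dz": 0,"yaw": 0},{"dx": -2,"dy": -22,"dz": 0,"yaw": 0},{"dx": -1.1,"dy": -20.2,"dz": 0,"yaw": 0},{"dx": 0,"dy": 0,"dz": 0,"yaw": 0},{"dx": 0,"dy": 0,"dz": 0,"yaw": 0}])

```text
t: 13.7
eef_pos: [481.0, -271.1, 82.0]
tcp_rot: [-3.141, 0.001, -0.183]
ft_force: [-0.6, -0.1, -1.1]
opening: 0.251
```

Request:
drive_tool(commands=[{"dx": 0,"dy": 0,"dz": 0,"yaw": 0},{"dx": 0,"dy": 0,"dz": 0,"yaw": 0}])

```text
t: 13.87
eef_pos: [481.5, -269.4, 82.6]
tcp_rot: [-3.141, 0.001, -0.18]
ft_force: [-0.4, -0.0, -1.0]
opening: 0.247
```

```bash
python3 chk.py 7 0 1.5 0 t
```

```text
13.8667 [ 481.54749127 -269.360559     82.59172618] [-3.14119353e+00  9.42299845e-04 -1.79693124e-01] [-0.35222223 -0.02554439 -1.00572292] 0.24742111334484507
```

View pics/w7.png

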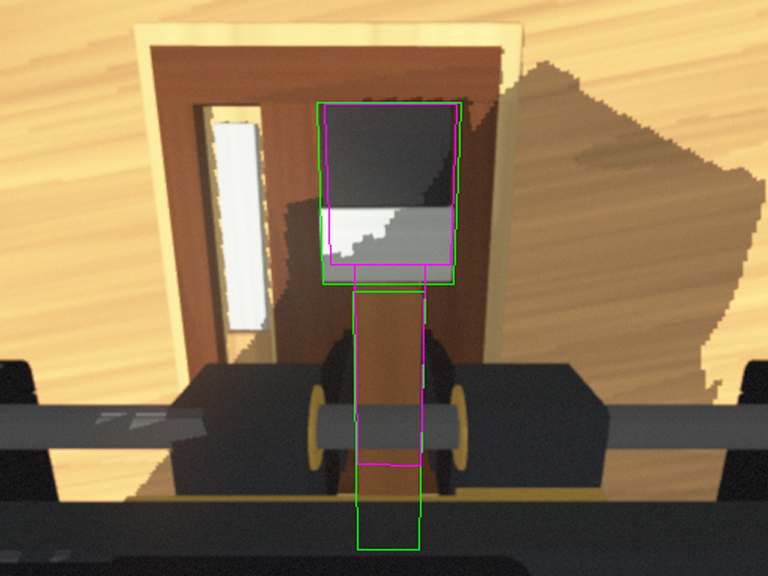

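View pics/s7.png

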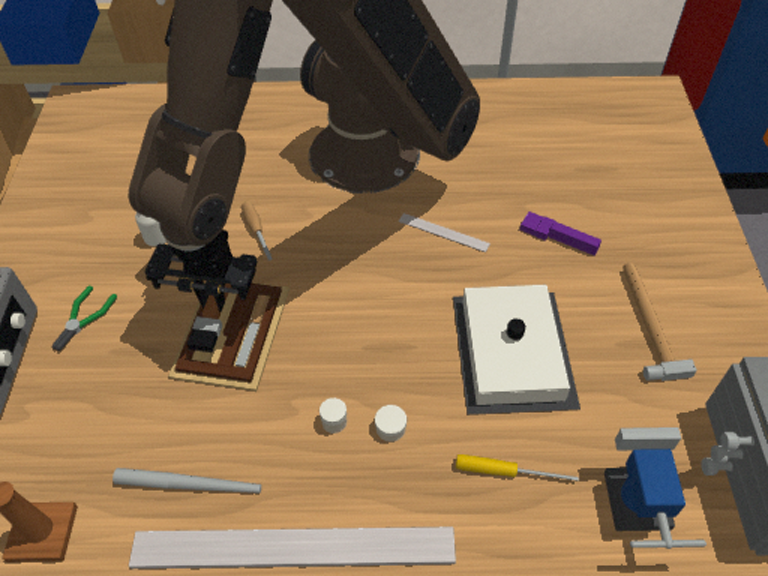

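Run:
```python
from h import *
k=cal("wrist"); c=np.radians(-10.3);u=np.array([np.cos(c),np.sin(c)]);v=np.array([-u[1],u[0]]);b=np.array([497.7,-247.5])
d=np.load("w7.npy").copy()
for hx,hy,z in((118,83,10),(106,71,22)):
    P=[list(b+x*u+y*v)+[z] for x,y in((-hx,-hy),(hx,-hy),(hx,hy),(-hx,hy))]
    cv2.polylines(d,[np.round(proj("wrist",P,k)).astype(int).reshape(-1,1,2)],True,(0,255,0),1)
b=b-25*v
for (x0,x1,w) in((-88,16,16),(16,84,27)):
    P=[list(b+x*u+y*v)+[22] for x,y in((x0,-w),(x1,-w),(x1,w),(x0,w))]
    cv2.polylines(d,[np.round(proj("wrist",P,k)).astype(int).reshape(-1,1,2)],True,(255,0,255),1)
d=np.clip(d.astype(float)*1.6,0,255).astype(np.uint8)
save(d,"w7b.png",(80,0,370,220),2.7)
```

```text
(no output)
```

View pics/w7b.png

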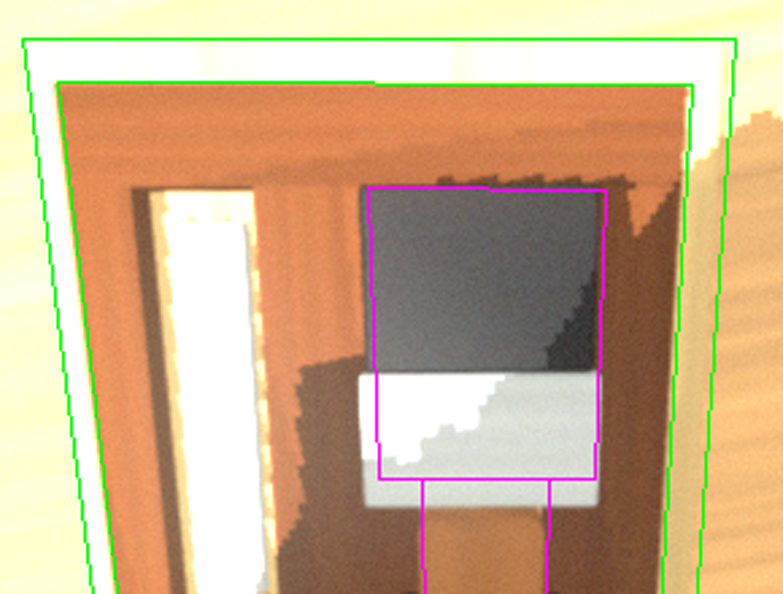

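The tray model matches the picture to within about 1 mm. The brush is about 1 mm to the +y side, so I'll shift it a little and descend to just above the block.

Request:
drive_tool(commands=[{"dx": 0.3,"dy": -1,"dz": -5,"yaw": 0},{"dx": 0,"dy": 0,"dz": -10,"yaw": 0},{"dx": 0,"dy": 0,"dz": -9,"yaw": 0},{"dx": 0,"dy": 0,"dz": 0,"yaw": 0},{"dx": 0,"dy": 0,"dz": 0,"yaw": 0}])

```text
t: 14.38
eef_pos: [481.8, -270.7, 58.0]
tcp_rot: [-3.141, 0.002, -0.18]
ft_force: [0.2, 0.6, -0.4]
opening: 0.252
```

```bash
python3 chk.py 8 0 1.5 0 t; python3 -c "
from h import *
d=np.clip(np.load('w8.npy').astype(float)*1.6,0,255).astype(np.uint8); save(d,'w8c.png',(80,0,370,220),2.7)
im=env.read_camera('top'); save(im,'t8.png',(300,110,420,250),4)"
```

```text
14.3833 [ 481.78693975 -270.74084035   57.98164043] [-3.14088799e+00  1.69690208e-03 -1.79857002e-01] [ 0.24513996  0.63182189 -0.35112576] 0.25225373902164805
```

View pics/w8c.png

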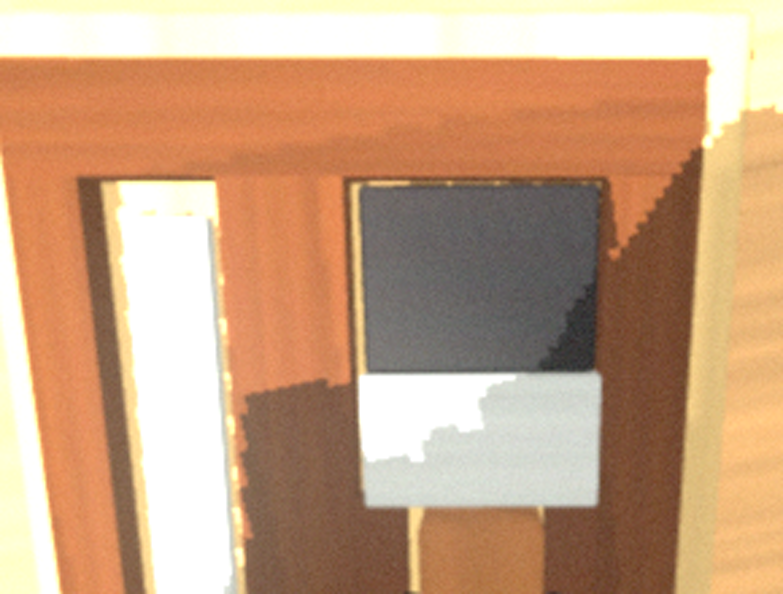

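View pics/w8.png

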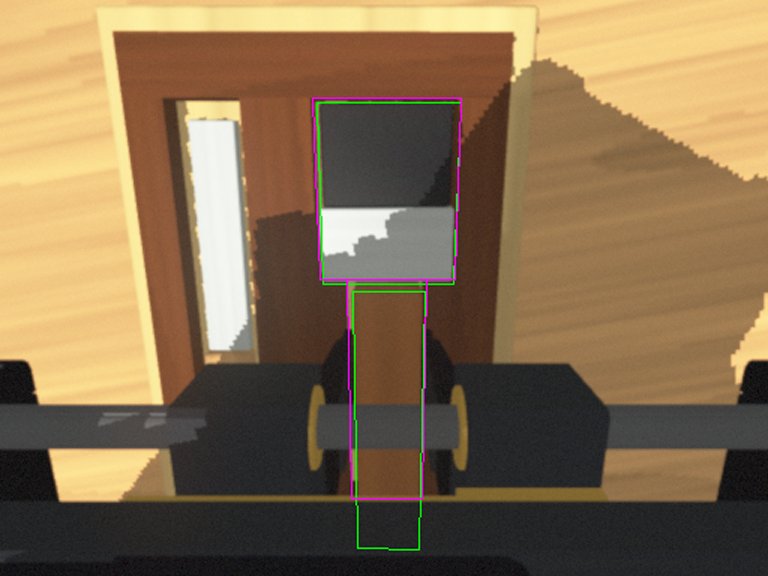

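View pics/t8.png

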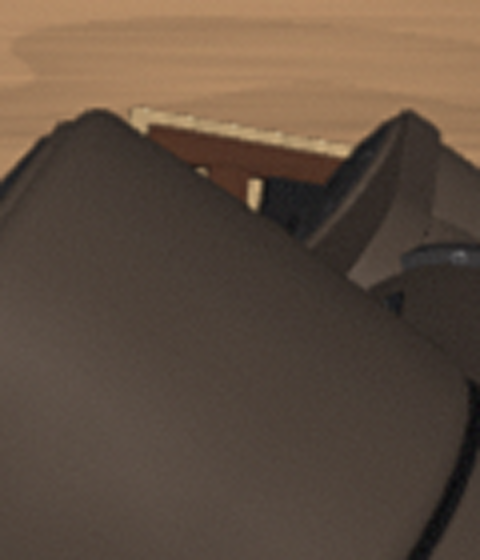

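Head and recess line up, with the recess rim visible on the left, top and right of the head. I'll lower the last 15 mm gently.

Request:
drive_tool(commands=[{"dx": 0.2,"dy": 0.4,"dz": -3,"yaw": 0},{"dx": 0,"dy": 0,"dz": -4,"yaw": 0},{"dx": 0,"dy": 0,"dz": -3,"yaw": 0},{"dx": 0,"dy": 0,"dz": 0,"yaw": 0}])

```text
t: 14.87
eef_pos: [482.1, -270.5, 48.3]
tcp_rot: [-3.141, 0.001, -0.18]
ft_force: [-0.6, -0.1, -0.9]
opening: 0.25
```

Request:
drive_tool(commands=[{"dx": 0,"dy": 0,"dz": -2,"yaw": 0},{"dx": 0,"dy": 0,"dz": -1,"yaw": 0},{"dx": 0,"dy": 0,"dz": 0,"yaw": 0}])

```text
t: 15.12
eef_pos: [482.3, -270.6, 45.8]
tcp_rot: [-3.142, 0.0, -0.18]
ft_force: [0.6, -0.4, -0.5]
opening: 0.253
```

Request:
drive_tool(commands=[{"dx": 0,"dy": 0,"dz": -1,"yaw": 0},{"dx": 0,"dy": 0,"dz": 0,"yaw": 0}])

```text
t: 15.28
eef_pos: [482.3, -270.7, 44.9]
tcp_rot: [3.142, 0.0, -0.18]
ft_force: [-0.1, 0.1, -1.1]
opening: 0.249
```

No contact yet, so the brush is inside the recess below the rim (underside at about z 12).

Request:
drive_tool(commands=[{"dx": 0,"dy": 0,"dz": -1,"yaw": 0},{"dx": 0,"dy": 0,"dz": 0,"yaw": 0}])

```text
t: 15.45
eef_pos: [482.3, -270.6, 43.9]
tcp_rot: [3.142, 0.0, -0.18]
ft_force: [-0.0, -0.0, -0.4]
opening: 0.251
```

Request:
drive_tool(commands=[{"dx": 0,"dy": 0,"dz": -1,"yaw": 0},{"dx": 0,"dy": 0,"dz": 0,"yaw": 0}])

```text
t: 15.62
eef_pos: [482.3, -270.7, 42.9]
tcp_rot: [3.141, -0.0, -0.18]
ft_force: [0.8, -0.4, -1.7]
opening: 0.252
```

Request:
drive_tool(commands=[{"dx": 0,"dy": 0,"dz": -0.6,"yaw": 0},{"dx": 0,"dy": 0,"dz": 0,"yaw": 0}])

```text
t: 15.78
eef_pos: [482.4, -270.7, 43.0]
tcp_rot: [3.141, -0.0, -0.18]
ft_force: [-1.1, 0.8, 6.7]
opening: 0.249
```

```bash
python3 chk.py 9 0 1.5 0 t; python3 -c "
from h import *
save(env.read_camera('scene'),'s9c.png',(90,150,220,280),5)"
```

```text
15.7833 [ 482.37684835 -270.69856419   42.95184101] [ 3.14128486e+00 -3.91509313e-04 -1.79957940e-01] [-1.12460021  0.84372285  6.67571412] 0.24881098162830245
```

View pics/w9.png

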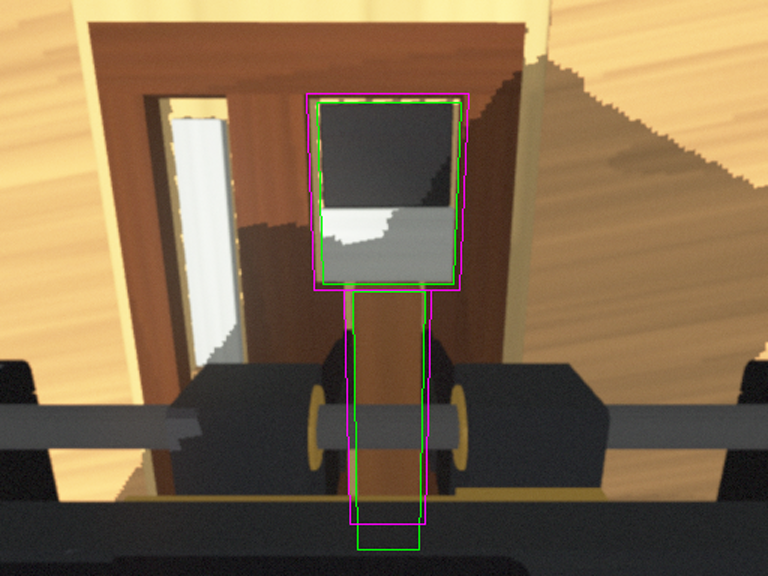

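View pics/s9c.png

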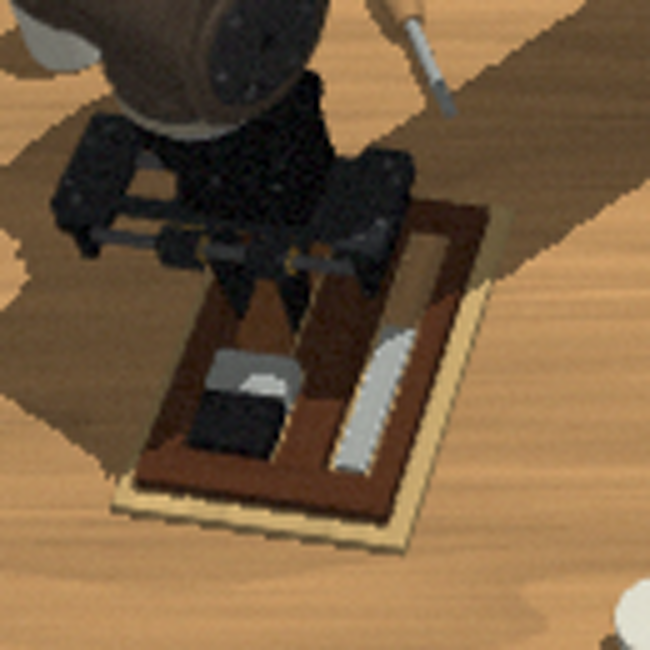

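The brush sits inside the recess with margin all round, and contact came at the expected height (6.7 N at TCP 43). I'll release and rise.

Request:
drive_tool(commands=[{"dx": 0,"dy": 0,"dz": 0,"yaw": 0},{"dx": 0,"dy": 0,"dz": 0,"yaw": 0},{"dx": 0,"dy": 0,"dz": 0,"yaw": 0},{"dx": 0,"dy": 0,"dz": 0,"yaw": 0},{"dx": 0,"dy": 0,"dz": 0,"yaw": 0}], grip=0.7)

```text
t: 16.35
eef_pos: [482.3, -270.7, 42.3]
tcp_rot: [3.142, 0.0, -0.18]
ft_force: [-0.5, 0.5, 0.5]
opening: 0.544
```

Request:
drive_tool(commands=[{"dx": 0,"dy": 0,"dz": 0,"yaw": 0},{"dx": 0,"dy": 0,"dz": 8,"yaw": 0},{"dx": 0,"dy": 0,"dz": 20,"yaw": 0},{"dx": 0,"dy": 0,"dz": 30,"yaw": 0},{"dx": 0,"dy": 0,"dz": 30,"yaw": 0}])

```text
t: 16.77
eef_pos: [481.9, -270.4, 131.4]
tcp_rot: [-3.141, 0.001, -0.18]
ft_force: [0.3, -0.2, 0.6]
opening: 0.7
```

Request:
drive_tool(commands=[{"dx": 0,"dy": -30,"dz": 25,"yaw": 0},{"dx": 0,"dy": -35,"dz": 10,"yaw": 0},{"dx": 0,"dy": -35,"dz": 0,"yaw": 0},{"dx": 0,"dy": -35,"dz": 0,"yaw": 0},{"dx": 0,"dy": -35,"dz": 0,"yaw": 0}])

```text
t: 17.18
eef_pos: [482.1, -442.2, 166.6]
tcp_rot: [3.141, -0.001, -0.18]
ft_force: [0.8, 0.7, 0.3]
opening: 0.699
```

Request:
drive_tool(commands=[{"dx": -20,"dy": -35,"dz": 0,"yaw": 0},{"dx": -20,"dy": -35,"dz": 0,"yaw": 0},{"dx": -20,"dy": -30,"dz": 0,"yaw": 0},{"dx": 0,"dy": 0,"dz": 0,"yaw": 0},{"dx": 0,"dy": 0,"dz": 0,"yaw": 0}])

```text
t: 17.6
eef_pos: [420.9, -542.0, 165.5]
tcp_rot: [-3.142, 0.0, -0.183]
ft_force: [-0.1, -0.6, -0.3]
opening: 0.7
```

Run:
```python
from h import *
s=env.state(); print(s["t"],s["eef_pos"],s["ft_force"],s["opening"])
im=env.read_camera("top"); k=cal("top"); i=im.astype(int); np.save("t10.npy",im)
save(env.read_camera("scene"),"s10.png",s=1.5)
def seg(m,z,n):
    m=cv2.morphologyEx(m.astype(np.uint8),cv2.MORPH_OPEN,np.ones((3,3)))
    c=max(cv2.findContours(m,0,1)[0],key=cv2.contourArea)
    W=np.array([ray2z("top",p[0],z,k)[:2] for p in c],np.float32); print(n,cv2.minAreaRect(W))
roi=np.zeros(im.shape[:2],bool); roi[100:225,100:210]=1
seg((i.min(2)>140)&roi,49,"lid")
d=im.copy()
c=np.radians(-10.3);u=np.array([np.cos(c),np.sin(c)]);v=np.array([-u[1],u[0]]);b=np.array([493.4,-272.2])
A=np.clip(cv2.resize(im[130:240,310:405],None,fx=5,fy=5,interpolation=cv2.INTER_CUBIC).astype(float)*1.2,0,255).astype(np.uint8)
for (x0,x1,w,z) in((-84,20,12,40),(20,80,23,30)):
    P=[list(b+x*u+y*v)+[z] for x,y in((x0,-w),(x1,-w),(x1,w),(x0,w))]
    cv2.polylines(A,[np.round((proj("top",P,k)-[310,130]+.5)*5).astype(int).reshape(-1,1,2)],True,(0,255,0),1)
save(A,"t10.png")
```

```text
17.6 [ 420.87006231 -541.96303545  165.51071174] [-0.08674522 -0.59378045 -0.25975187] 0.6995180620570125
lid ((546.3232421875, 278.3421630859375), (226.8984375, 155.00953674316406), 1.76547110080719)
```

View pics/t10.png

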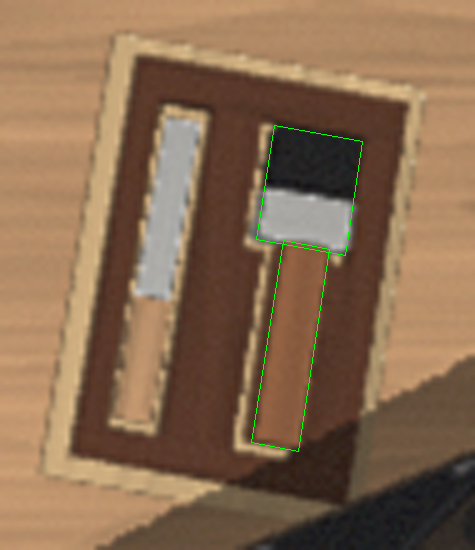

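View pics/s10.png

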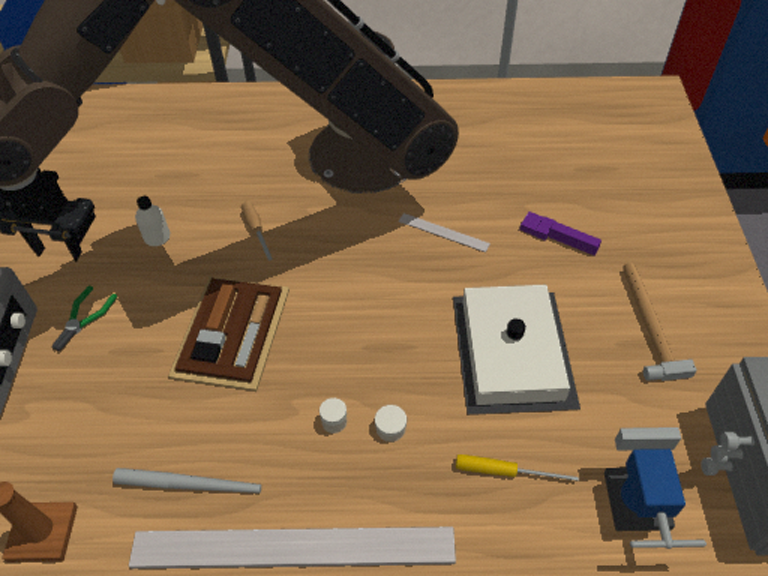

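The brush fills the expected outline in the recess. The lid measures (546.3, 278.3), within 2 mm of the plate's middle, and the pots and file are in place. The arm touches nothing, so I'm handing in.

```bash
python3 -c "
from cell import env
print(env.job_done())"
```

```text
the job is handed in; nothing more can be done
None
```

The job is handed in, at about 17.7 s of the 50 s allowed; the interface reports no verdict.

- **Lid:** I lifted it level by its knob and set it down knob up on the plate. The last check put its centre at (546.3, 278.3) mm, about 2 mm from the plate's middle, and it looked level.
- **Brush:** I gripped the wooden brush high on its handle and laid it in the T-recess, head in the wide end. It touched the floor at the expected height. In the last top picture it matched the expected outline to within about 1–2 mm.
- **Bystanders:** the pots, the file and the purple look-alike showed no movement in the last pictures, and the gripper was clear of everything.

No check failed at the end. One move call was refused because some rows lacked keys, and I re-sent it with no effect on the scene. In the gripper the brush sat about 1.5 mm further forward than planned, and I corrected for that before placing it.

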